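# Hold a leaf sample in the reader's slot

## Robot

A 6-joint arm with a two-finger parallel gripper is mounted at the origin on the work surface. World frame = base frame: x ahead of the robot, y to its left, z up, the work surface at z = 0. Lengths are in m, angles in rad, forces in N, time in s.
With the tool pointing down it reaches from about 0.325 to 0.85 m from the base axis. Payload 4.4 kg.
Tool frame: the origin (TCP) lies midway between the tips of the shut fingers; the grasp point (between the pads) lies 19 mm behind it (robot.hold_point_z is the distance from the TCP to the grasp point, in m); z points along the fingers, y is the line along which they close (so a half turn about z gives the same grasp; the last joint's range is limited). The gripper opens to 94 mm and grips with 3 to 60 N. Pads are 16 mm wide; open, the fingers measure 119 mm over their backs; the gripper's body (75 mm by 177 mm) begins 78 mm behind the grasp point.
Start: joints at [-1.49, 0.207, 1.542, -0, 1.393, -0.15], TCP at [0.132, -0.56, 0.205] pointing down, gripper open.
Joint ranges: [-2.73, 2.73], [-0.86, 2.22], [0.23, 2.46], [-1.11, 4.25], [0.08, 2.63], [-2.82, 2.82]. Speed limits (rad/s): [2.79, 2.79, 3.14, 3.14, 3.14, 3.14].

## Interface

Orientations are given as a rotation vector (axis times angle).
In Python, from plant import robot gives the robot as it stands. The module is installed in compiled form; this text tells all that it offers.
- The arm moves only by the shell command python3 -m inch 'ROWS'. ROWS is JSON, a list of rows, each a list of 5 numbers: the shift along the world's x, y, z in m, then the turn about the world's z in degrees, then the finger opening in m, from 0 to 0.094. A call has 1 to 8 rows; each row is the pose to reach, as a shift and turn from the pose commanded when the call began; what a row does not reach only later rows make up. A row lasts 1/8 s, in which the tool goes at most 62.5 mm and 10.7 degrees, less where a joint would pass 70% of its speed; a pose out of reach is approached as far as the arm can. A call with a gripper value outside its range is refused whole. The fingers move at their own pace and stop on an object; the grip force is fixed at half the most. Time passes only in rows, so rows that repeat a pose let the fingers close. It gives the time, the measured TCP pose, the force, the opening and the grip force at its end, in the units of the state.
- robot.get_obs(): the state, without advancing time (a new reading comes with each control period).
- robot.grab_frame(name): name is "side" or "top" or "wrist"; returns (picture, depth): 384x512x3 uint8, red, green, blue; 384x512 float32, m along the optical axis (not along the pixel's ray), 0 where there is no reading.
- robot.calibration(name): a dict with "K" (3x3 intrinsics, pixels), "k1" (the pictures are not rectified: a ray, as slopes to the right and down, at radius r is drawn at 1 + k1 r^2 times it, then the intrinsics apply), "T" (4x4, takes a point from camera to world coordinates); the wrist camera has in their place "tool_from_camera" (4x4, takes a point from camera to tool coordinates, whose origin is the TCP and whose axes are the flange's). Camera axes: x right, y down, z forward; pixel columns grow to the right and rows downward; lengths in m; the calibration is good to about 2 mm. A picture is of the moment at which its call begins: read the wrist's pose just before it. calibration takes no time and is no camera call.
- robot.finish_job(): hands the job in; it is judged then, once.
The state is a dict: "t": time; "joints": joint angles; "dq": joint speeds; "joint_torque": joint torques, N m; "tcp_pos": TCP position; "tool_rot": TCP orientation; "contact_force": force on the tool from outside, world axes, zero at the start; "wrist_torque": the same for the moment, N m; "gripper_width": finger opening in m; "gripper_force": force on a finger pad.
Only numpy, scipy, OpenCV 4.12 (cv2) and the standard library are available. Lean on these libraries where they do the work, as an engineer would, in place of code of your own. Each camera call takes 0.05 s, during which the arm holds its last target. There are 200 camera calls.

## Task

Swing the cover lever on the leaf reader up and right back to its stop so that the slot is uncovered. Then lift the sample holder with the flat rectangular grip out of its stand, pass its blade down through the slot and finish still holding it there upright, with its collar hovering about 1 cm above the reader's top: not resting on it, not let go. Leave the round-gripped holder and everything else on the bench where it is.

Things in the scene. Friction and masses are not known exactly. Their poses are not given: they have to be found in the camera images.
- slot (a point): Slot centre in the flat aluminium top of the white leaf reader, level with that top, 100 mm above the bench. Slot 10 mm (x) by 42 mm (y), 14 mm deep with a 3 mm bevel, free space below. z up, -x to the reader's front. The top reaches 35 mm in front of the slot, 55 behind, 60 to each side; behind that the reader is 80 mm high, 150 wide, to 165 mm behind the slot.
- lever_hinge (a point): Point on the hinge axis of the cover lever, fixed on the reader: 42 mm behind the slot (+x of the slot) and 18 mm above the reader's top. The axis is the reader's y. Two lugs 14 mm long in x, standing at 22 mm either side, reach 26 mm above the top.
- lever_knob (a point): Centre of the knob at the cover lever's free end: black cylinder, 18 mm diameter, 20 mm long, lying along the hinge axis, 104 mm from it. Lever flat, it points to the reader's front and overhangs the edge by 27 mm. The arm is a bar 10 mm wide, 6 thick; under it, 29 to 55 mm from the axis, a black cover 52 mm wide, 12 thick lies over the slot.
- lever (a joint): Angle of the cover lever, rad: 0 lying flat on the slot, grows as the knob swings up and back, pi/2 upright, 2.1 at its stop leaning back. A stiff hinge (0.07 N m of friction): it stays where it is left.
- holder_grip (a point): Centre of the flat rectangular grip of the black sample holder. Grip 14 mm (x) by 30 mm (y), 48 mm tall, 24 mm below to 24 above this point. Below it a collar 20 x 54 mm, 6 thick, its underside 30 mm below this point; below that a blade 8 mm thick (x), 40 wide (y), 60 long. z up. Loose, about 70 g; stands in its stand, collar resting on the stand's top.
- stand_top (a point): Centre of the top of the fixed grey stand in which the sample holder stands, 66 mm above the bench. The stand is 64 mm (x) by 90 mm (y), with a slot 14 x 46 mm right through it.
- round_grip (a point): A point on the axis of the other holder, to be left alone: a black holder with a round grip, a 20 mm stem with a 30 mm ball on top, and a round collar 54 mm wide whose underside is 30 mm below this point; its top is 31 mm above this point. It stands in a second stand like the first.
- jar: A small loose jar, 52 mm wide and 62 mm tall; origin at the centre of its underside. To be left alone.
- beaker: A loose glass beaker, 64 mm wide and 75 mm tall; origin at the centre of its underside. To be left alone.
- dish: A loose flat closed dish, 90 mm wide and 14 mm high; origin at the centre of its underside. To be left alone.
- tweezers: Loose steel tweezers, 120 mm long along x, 24 mm wide and 8 mm high; origin at the middle, on the bench. To be left alone.
Mind the look-alikes: they are no part of the job. There is more than one size of the part that bears holder_grip; the job needs the largest.

How it is judged:
On the way, in this order (a step that is already met when the one before it is completed fails the run):
1. the cover lever is swung up and back, past 1.7 rad, the sample holder still in its stand (value of joint lever above 1.7 rad and distance between holder_grip and stand_top below 0.045 m), for 0.2 s.
2. the sample holder is lifted clear out of its stand (z of holder_grip in the frame of stand_top above 0.09 m), for 0.1 s.
At the end, for the whole second after the job is handed in: Fingers hold the holder still (over 1 N), collar underside 3 to 20 mm above the reader's top, within 6 mm of the slot's centre, 0.1 rad of upright, 0.12 rad of the slot's line, under 15 N on the reader; lever past 1.7 rad; round holder moved under 15 mm, other loose things under 20 mm (z of holder_grip in the frame of slot between 0.033 and 0.05 m and horizontal distance between holder_grip and slot below 0.006 m and angle between holder_grip's own z axis and vertical below 0.1 rad and angle between the x axis of holder_grip and the x axis of slot, either way round below 0.12 rad and contact force between the fingers and holder above 1 N and contact force between holder and reader below 15 N and linear speed of holder below 0.02 m/s and value of joint lever above 1.7 rad and distance of round_grip from where it was at the start of the episode below 0.015 m and distance of each of jar, beaker, dish, tweezers from where it was at the start of the episode below 0.02 m); the arm keeps its last pose, push and grip.
It fails at once if the round-gripped holder is pulled up or knocked over (distance of round_grip from where it was at the start of the episode above 0.03 m or angle between round_grip's own z axis and vertical above 0.4 rad).
It also fails if it takes over 64 s, if anything falls off the work surface, if the arm or the gripper's body presses on something with over 40 N, if the wrist force passes 120 N, or if a joint passes its speed limit or range.

## Working session

There is one attempt and no reset: what is moved stays moved. The work goes in short steps, Python scripts to look and compute and a shell command to move; the robot and the scene stay as the last step left them, time stands still between calls to the robot, and variables do not carry over. Pictures are saved under pics/ and viewed, at most 11 in all, crops included, and the job is handed in when it is done.

```bash
mkdir -p pics; cat > h.py <<'E'
import numpy as np, cv2
from plant import robot
from scipy.spatial.transform import Rotation as R
def grab(n):
    o=robot.get_obs(); c=robot.calibration(n); im,d=robot.grab_frame(n)
    if 'T' in c: T=np.array(c['T'])
    else:
        W=np.eye(4); W[:3,:3]=R.from_rotvec(o['tool_rot']).as_matrix(); W[:3,3]=o['tcp_pos']
        T=W@np.array(c['tool_from_camera'])
    K=np.array(c['K']); v,u=np.mgrid[0:384,0:512]
    p=cv2.undistortPoints(np.stack([u,v],-1).reshape(-1,1,2).astype(np.float64),K,np.array([c['k1'],0,0,0,0.])).reshape(384,512,2)
    P=np.dstack([p*d[...,None],d])@T[:3,:3].T+T[:3,3]; P[d==0]=np.nan
    return im,d,P,T
def save(im,n,s=1.5): cv2.imwrite('pics/'+n,cv2.resize(im[...,::-1],None,fx=s,fy=s,interpolation=cv2.INTER_CUBIC))
E
python3 - <<'E'
from h import *
for n in ('top','side'):
    im,d,P,T=grab(n); save(im,n+'1.png'); np.savez(n+'1',im=im,P=P); print(n,T.round(3))
print(robot.get_obs())
E
```

```text
top [[ 0.026 -0.984  0.174  0.358]
 [-1.    -0.026  0.004 -0.021]
 [ 0.001 -0.174 -0.985  0.956]
 [ 0.     0.     0.     1.   ]]
side [[-0.957 -0.14   0.255  0.251]
 [-0.291  0.521 -0.802  0.862]
 [-0.021 -0.842 -0.54   0.661]
 [ 0.     0.     0.     1.   ]]
{'t': 0.1, 'joints': array([-1.49047481e+00,  2.07375270e-01,  1.54280145e+00,  6.56990562e-06,
        1.39351347e+00, -1.50490009e-01]), 'dq': array([-0.00153505, -0.0020411 , -0.00449739,  0.00111137, -0.00137642,
       -0.00208368]), 'joint_torque': array([-6.77157586e-04, -3.71864176e+01, -2.82293344e+01,  6.99808449e-02,
        3.11534072e-02, -5.10575876e-05]), 'tcp_pos': array([ 0.13147847, -0.55901129,  0.20438852]), 'tool_rot': array([-3.11861336e+00, -3.61510473e-01, -1.25638311e-04]), 'contact_force': array([-0.56329842, -0.23997139,  0.08706693]), 'wrist_torque': array([ 0.03444931, -0.02496683, -0.02138306]), 'gripper_force': 0.0, 'gripper_width': 0.09386842169572022}
```

View pics/top1.png

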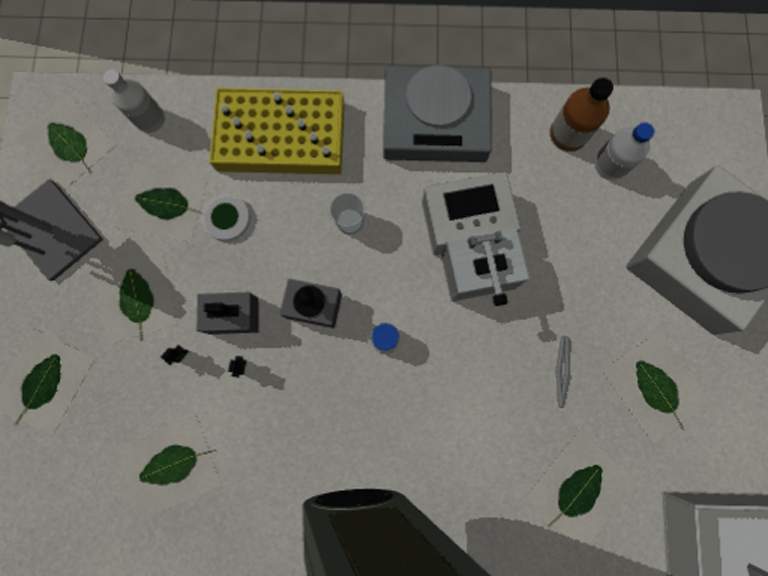

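View pics/side1.png

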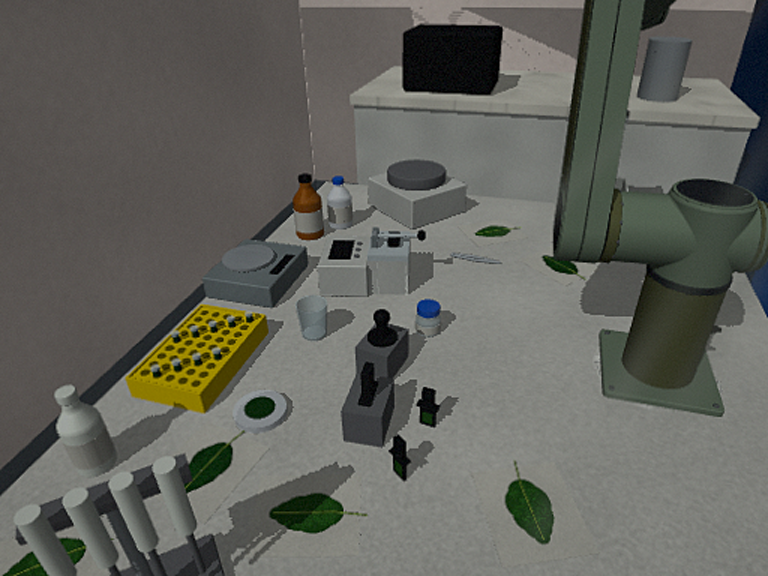

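The top view shows the reader at about (485,262) with its knob at (500,299), the flat-grip stand at (227,312), and the round one at (310,300). The small look-alikes are at (175,355) and (238,366). Next I measure.

```bash
cat > m.py <<'E'
from h import *
z=np.load('top1.npz'); P=z['P']; im=z['im'].astype(int)
def reg(x0,x1,y0,y1,zlo,zhi,black=None):
    m=np.zeros(P.shape[:2],bool); m[int(y0/1.5):int(y1/1.5),int(x0/1.5):int(x1/1.5)]=1
    m&=(P[...,2]>zlo)&(P[...,2]<zhi)
    if black is not None: m&=(im.max(-1)<60)==black
    return m
def rep(n,m):
    q=P[m]; r=cv2.minAreaRect((q[:,:2]*1000).astype(np.float32)); print(n,len(q),'mean',q.mean(0).round(4),'med z',np.median(q[:,2]).round(4),'rect',np.round(r[0],1),np.round(r[1],1),round(r[2],1))
rep('readertop',reg(425,535,220,310,.09,.108))
rep('readerback',reg(415,525,170,250,.07,.088))
rep('lever/all above',reg(425,535,220,310,.112,.16))
rep('knob',reg(488,512,290,310,.105,.16))
rep('stand',reg(190,262,285,340,.058,.069))
rep('collar',reg(190,262,285,340,.0695,.08))
rep('grip',reg(190,262,285,340,.105,.16))
rep('stand2',reg(275,345,270,330,.058,.069))
rep('ball',reg(275,345,270,330,.1,.16))
rep('small1',reg(160,190,340,368,.02,.2)); rep('small2',reg(225,250,350,380,.02,.2))
rep('jar',reg(370,400,320,350,.05,.2)); rep('tweez',reg(550,575,330,410,.003,.02)); rep('beaker',reg(328,366,190,235,.03,.2))
E
python3 m.py
```

```text
readertop 1274 mean [ 0.5564 -0.1792  0.0994] med z 0.0995 rect [ 559.4 -180.8] [ 91.  120.6] 13.0
readerback 2201 mean [ 0.6573 -0.157   0.0799] med z 0.0799 rect [ 653.5 -159.4] [117.8 150.2] 13.0
lever/all above 521 mean [ 0.5482 -0.1827  0.1203] med z 0.1207 rect [ 539. -184.] [119.7  53. ] 11.3
knob 81 mean [ 0.4907 -0.195   0.1255] med z 0.1265 rect [ 493.3 -195.6] [25.6 19.7] 9.4
stand 698 mean [0.4645 0.2625 0.0652] med z 0.0652 rect [465.8 265.2] [64.3 90.8] 3.8
collar 70 mean [0.465  0.2566 0.0721] med z 0.0717 rect [475.1 265.1] [38.2 54.8] 4.7
grip 84 mean [0.4651 0.2638 0.1184] med z 0.119 rect [465.3 265.6] [12.8 30.8] 2.7
stand2 543 mean [0.4853 0.1177 0.0653] med z 0.0654 rect [486.8 118.8] [89.7 64.4] 80.0
ball 118 mean [0.4855 0.1175 0.1214] med z 0.122 rect [486.4 118.7] [27.2 27.3] 5.2
small1 125 mean [0.3906 0.3468 0.055 ] med z 0.0504 rect [391. 349.] [14.  36.5] 52.3
small2 109 mean [0.3736 0.2388 0.0555] med z 0.0471 rect [373.5 240.2] [13.5 35.9] 84.8
jar 255 mean [ 0.4304 -0.0125  0.0615] med z 0.0616 rect [430.7 -13.2] [43.6 45.1] 47.4
tweez 273 mean [ 0.384  -0.3319  0.007 ] med z 0.0069 rect [ 384.5 -333.9] [ 37.7 133.8] 88.0
beaker 301 mean [0.6558 0.0613 0.0581] med z 0.0602 rect [649.8  60.3] [61.9 60.7] 3.0
```

```bash
python3 -m inch '[[0.358,0.362,0.02,0,0.06],[0.358,0.362,0.02,0,0.06],[0.358,0.362,0.02,0,0.06],[0.358,0.362,0.02,0,0.06],[0.358,0.362,0.02,0,0.06],[0.358,0.362,0.02,0,0.06],[0.358,0.362,0.02,0,0.06],[0.358,0.362,0.02,0,0.06]]' && python3 -m inch '[[0,0,0,0,0.06]]'
```

```text
t: 1.1
tcp_pos: [0.4838, -0.2027, 0.2248]
tool_rot: [-3.121, -0.362, 0.001]
contact_force: [0.5, -0.5, -0.5]
gripper_width: 0.0603
gripper_force: 0.0
t: 1.23
tcp_pos: [0.4849, -0.201, 0.2248]
tool_rot: [-3.118, -0.373, -0.0]
contact_force: [-0.4, -0.1, 0.1]
gripper_width: 0.0597
gripper_force: 0.0
```

```bash
python3 - <<'E'
from h import *
im,d,P,T=grab('wrist'); save(im,'w1.png'); np.savez('w1',im=im,P=P)
print(T.round(3)); o=robot.get_obs(); print(o['tcp_pos'],o['joints'].round(2))
E
```

```text
[[ 0.236 -0.932 -0.274  0.566]
 [-0.972 -0.227 -0.064 -0.183]
 [-0.002  0.281 -0.96   0.404]
 [ 0.     0.     0.     1.   ]]
[ 0.48344702 -0.20272881  0.2245267 ] [-0.56  0.08  1.64 -0.    1.42  0.77]
```

View pics/w1.png

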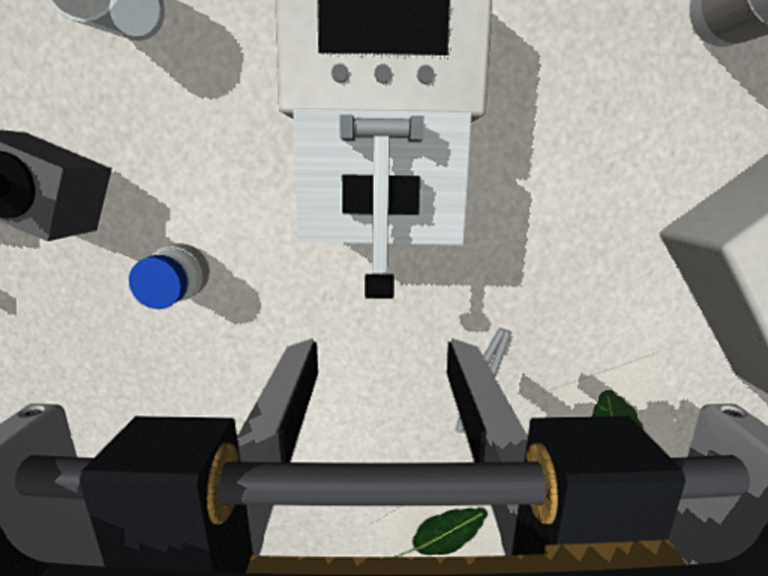

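The wrist view shows the knob at (379,286), centred between the fingers, with the reader aligned to the gripper. I'll fit the knob and the reader from it.

```bash
cat > m2.py <<'E'
import m,sys
from h import *
z=np.load('w1.npz'); m.P=z['P']; m.im=z['im'].astype(int)
print('--wrist')
m.rep('knob',m.reg(362,396,272,300,.11,.14))
m.rep('readertop',m.reg(285,480,100,250,.094,.106))
m.rep('readerback',m.reg(270,500,0,120,.074,.086))
m.rep('bar',m.reg(368,390,150,268,.112,.13))
E
python3 m2.py | sed -n '/wrist/,$p'
```

```text
--wrist
knob 343 mean [ 0.4933 -0.1983  0.1263] med z 0.1271 rect [ 492.8 -198.4] [17.9 19.7] 14.2
readertop 7422 mean [ 0.5621 -0.1826  0.0996] med z 0.0996 rect [ 561.3 -182.8] [ 90.2 120.9] 13.0
readerback 10433 mean [ 0.6432 -0.1649  0.0804] med z 0.0802 rect [ 642.1 -164.6] [ 75.4 150.8] 13.0
bar 913 mean [ 0.5442 -0.1862  0.1207] med z 0.1214 rect [ 541.7 -186.1] [75.3 14.2] 13.8
```

```bash
python3 -m inch '[[0.008,0.0045,-0.05,0,0.06],[0.008,0.0045,-0.1,0,0.06],[0.008,0.0045,-0.125,0,0.06],[0.008,0.0045,-0.125,0,0.06],[0.008,0.0045,-0.125,0,0.0],[0.008,0.0045,-0.125,0,0.0],[0.008,0.0045,-0.125,0,0.0],[0.008,0.0045,-0.125,0,0.0]]'
```

```text
t: 2.28
tcp_pos: [0.4911, -0.1995, 0.1007]
tool_rot: [-3.12, -0.361, -0.001]
contact_force: [-0.1, 7.9, 1.9]
gripper_width: 0.023
gripper_force: 3.9
```

```bash
python3 -m inch '[[0,0.001,0,0,0],[0,0.001,0,0,0],[0,0.001,0,0,0]]'
```

```text
t: 2.65
tcp_pos: [0.4906, -0.1976, 0.0998]
tool_rot: [-3.118, -0.361, 0.001]
contact_force: [-1.5, 5.1, 2.0]
gripper_width: 0.02
gripper_force: 30.0
```

```bash
python3 -m inch '[[0.003,0.001,0.0255,0,0],[0.003,0.001,0.0255,0,0],[0.0125,0.003,0.05,0,0],[0.0125,0.003,0.05,0,0],[0.027,0.0065,0.071,0,0],[0.027,0.0065,0.071,0,0],[0.0465,0.011,0.0875,0,0],[0.0465,0.011,0.0875,0,0]]'
```

```text
t: 3.65
tcp_pos: [0.538, -0.187, 0.1877]
tool_rot: [-3.119, -0.363, -0.001]
contact_force: [-0.4, 4.9, 0.7]
gripper_width: 0.0197
gripper_force: 30.0
```

```bash
python3 -m inch '[[0.023,0.0053,0.011,0,0],[0.023,0.0053,0.011,0,0],[0.0475,0.011,0.016,0,0],[0.0475,0.011,0.016,0,0],[0.073,0.017,0.015,0,0],[0.073,0.017,0.015,0,0],[0.097,0.0225,0.007,0,0],[0.097,0.0225,0.007,0,0]]'; python3 -m inch '[[0.0045,0.001,-0.002,0,0],[0.0045,0.001,-0.002,0,0]]'
```

```text
t: 4.65
tcp_pos: [0.6353, -0.165, 0.1954]
tool_rot: [-3.12, -0.363, -0.005]
contact_force: [-0.8, 6.0, 2.8]
gripper_width: 0.0197
gripper_force: 30.0
t: 4.9
tcp_pos: [0.6389, -0.1642, 0.1938]
tool_rot: [-3.12, -0.362, -0.004]
contact_force: [-1.0, 6.0, 2.9]
gripper_width: 0.0197
gripper_force: 30.0
```

Lever is near 2.05. I'll open and rise straight up, then head for the holder.

```bash
python3 -m inch '[[0,0,0,0,0.06],[0,0,0,0,0.06],[0,0,0,0,0.06],[0,0,0,0,0.06],[0,0,0.05,0,0.06],[0,0,0.1,0,0.07],[0,0,0.1,0,0.07]]'; python3 - <<'E'
from h import *
im,d,P,T=grab('top'); save(im[100:300,80:420],'t2.png',2); np.savez('t2',im=im,P=P)
im,d,P,T=grab('wrist'); save(im,'w2.png'); np.savez('w2',im=im,P=P)
E
```

```text
t: 5.78
tcp_pos: [0.6417, -0.1658, 0.2993]
tool_rot: [3.115, 0.361, 0.017]
contact_force: [0.4, 0.4, 0.1]
gripper_width: 0.0699
gripper_force: 0.0
```

View pics/w2.png

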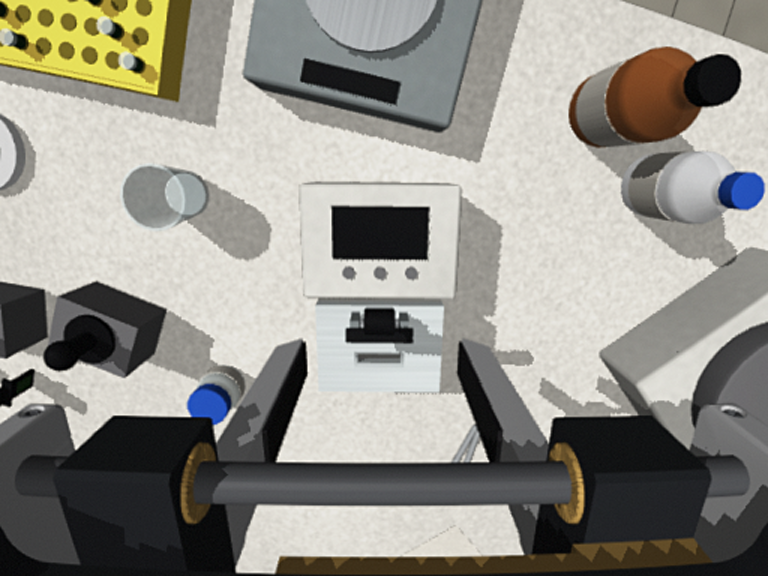

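The lever leans back and the slot is uncovered at (380,357). I'll refine the slot position and the lever angle.

```bash
python3 - <<'E' | sed -n '/--/,$p'
import m
from h import *
for f in ('w2',):
    z=np.load(f+'.npz'); m.P=z['P']; m.im=z['im'].astype(int); print('--')
    m.rep('top',m.reg(310,450,300,395,.094,.106))
    m.rep('back',m.reg(290,470,180,300,.074,.086))
    k=m.reg(345,415,305,345,.13,.25); m.rep('knob/lever',k); q=m.P[k]; print('maxz',q[:,2].max())
    g=m.im.sum(-1); s=g[225:250,225:285]; np.set_printoptions(linewidth=250); print((s//10)[::1,::3])
    # per-pixel xy at z=.1 around slot
    o=np.mean  # noqa
    for (u,v) in ((253,231),(253,246),(230,238),(276,238)): print(u,v,m.P[v,u].round(4))
E
```

```text
--
top 3856 mean [ 0.5599 -0.183   0.0991] med z 0.0992 rect [ 561.7 -182.9] [ 91.2 120.5] 12.7
back 8069 mean [ 0.6608 -0.1602  0.08  ] med z 0.0799 rect [ 658.7 -160.9] [109.7 150.9] 12.8
knob/lever 731 mean [ 0.618  -0.1704  0.1961] med z 0.1745 rect [ 618.9 -169.5] [41.7 50.9] 12.2
maxz 0.2242805345886234
[[67 68  7  7  6  7  6  7  7  7  7  7  6  6  6  6  3 47 45 45]
 [66 67  6  4  6  6  5  5  6  5  5  5  5  6  6  6  3 47 45 45]
 [65 66 10  6  6  6  6  6  6  6  6  6  6  6  6  6  2 46 45 45]
 [65 66 43 29 28 29 29 28 29 28 29 29 29 18 19 12 12 47 46 46]
 [65 65 62 59 59 59 59 59 59 60 60 60 61 39 40 37 38 46 46 45]
 [64 65 65 65 65 66 66 66 66 66 66 67 67 44 45 46 45 45 44 44]
 [64 63 63 63 64 63 64 64 64 64 64 64 65 41 43 44 44 43 44 44]
 [64 64 64 64 64 64 64 64 64 64 64 65 65 42 43 43 43 43 43 44]
 [66 66 65 66 66 66 66 66 66 66 66 66 67 46 43 43 43 44 44 44]
 [65 65 65 65 58 60 60 60 60 59 60 60 63 56 44 44 44 43 43 43]
 [64 64 64 64 46 41 41 41 42 44 44 44 48 47 42 59 58 43 43 44]
 [63 64 64 63 43 24 25 25 24 28 28 27 27 28 42 66 65 59 60 59]
 [64 65 64 65 40 20 20 21 20 21 2
[... 222 characters left out ...]
5 65 64 65 56 37 40 39 35 35 35 34 35 34 52 66 66 66 66 66]
 [64 65 64 64 59 57 57 56 55 55 55 55 55 54 58 66 65 66 66 65]
 [64 65 65 65 60 62 61 62 61 61 61 61 61 61 60 66 66 66 66 65]
 [64 65 65 65 62 63 62 62 62 62 61 62 61 61 61 65 65 65 65 64]
 [64 64 64 64 64 64 64 64 63 64 64 64 64 64 64 65 65 65 65 65]
 [64 64 64 64 64 64 64 64 64 65 65 64 65 65 65 65 65 65 65 65]
 [65 65 65 65 65 64 65 64 65 65 65 65 65 65 65 65 65 65 66 66]
 [65 65 65 65 65 65 65 65 66 66 66 66 66 67 66 67 67 67 67 67]
 [65 66 66 66 66 66 66 66 66 67 67 67 67 67 67 67 67 67 67 67]]
253 231 [ 0.5647 -0.1829  0.0995]
253 246 [ 0.5414 -0.1884  0.099 ]
230 238 [ 0.5464 -0.1529  0.0994]
276 238 [ 0.5613 -0.2181  0.0988]
```

View pics/t2.png

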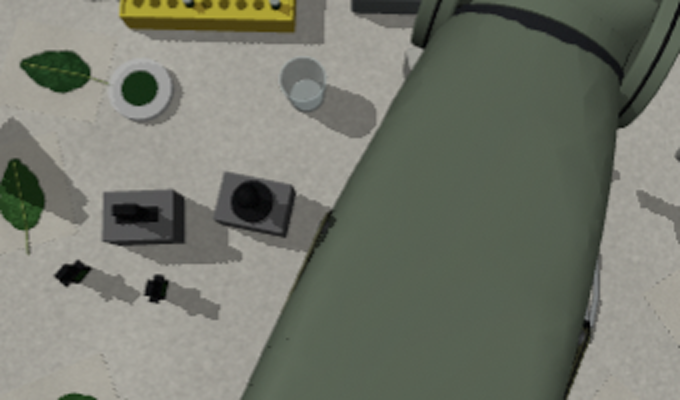

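Lever is at about 2.0 rad. I'll give it a short nudge with shut fingers to seat it at its stop.

```bash
python3 -m inch '[[-0.049,-0.011,0,0,0],[-0.049,-0.011,0,0,0],[-0.049,-0.011,0,0,0],[-0.049,-0.011,0,0,0],[-0.049,-0.011,-0.05,0,0],[-0.049,-0.011,-0.1,0,0],[-0.049,-0.011,-0.1,0,0]]'; python3 -m inch '[[0.01,0.002,0,0,0],[0.02,0.005,0,0,0],[0.025,0.006,0,0,0],[0.028,0.0065,0,0,0],[0.03,0.007,0,0,0],[0.03,0.007,0,0,0]]'
```

```text
t: 6.75
tcp_pos: [0.5871, -0.1738, 0.1874]
tool_rot: [-3.115, -0.362, 0.014]
contact_force: [-0.2, 0.8, -0.3]
gripper_width: 0.0036
gripper_force: 0.0
t: 7.5
tcp_pos: [0.6199, -0.1684, 0.1927]
tool_rot: [-3.121, -0.362, -0.0]
contact_force: [-0.6, 0.2, -0.3]
gripper_width: 0.0005
gripper_force: 0.1
```

```bash
python3 -m inch '[[0.004,0.001,0,0,0],[0.004,0.001,0,0,0]]'; python3 -m inch '[[0.003,0.001,0,0,0],[0.003,0.001,0,0,0]]'; python3 -m inch '[[0.003,0.001,0,0,0],[0.003,0.001,0,0,0]]'
```

```text
t: 7.75
tcp_pos: [0.6224, -0.1677, 0.1922]
tool_rot: [-3.12, -0.361, 0.006]
contact_force: [-5.4, -1.1, 2.2]
gripper_width: 0.0005
gripper_force: 2.7
t: 8.0
tcp_pos: [0.623, -0.1676, 0.192]
tool_rot: [3.121, 0.361, -0.015]
contact_force: [-10.3, -2.4, 4.6]
gripper_width: 0.0005
gripper_force: 5.9
t: 8.25
tcp_pos: [0.6234, -0.1674, 0.1918]
tool_rot: [3.12, 0.36, -0.024]
contact_force: [-16.6, -4.0, 7.7]
gripper_width: 0.0004
gripper_force: 9.2
```

At the stop: force rises without motion. Now to the holder.

```bash
python3 -m inch '[[-0.03,-0.007,0,0,0],[-0.03,-0.007,0.06,0,0],[-0.03,-0.007,0.1,0,0],[-0.07,0.05,0.1,0,0.07],[-0.1,0.11,0.1,-4,0.07],[-0.12,0.17,0.1,-9,0.07],[-0.14,0.23,0.1,-9,0.07],[-0.15,0.29,0.1,-9,0.07]]';  python3 -m inch '[[-0.01,0.05,0,0,0.07],[-0.02,0.1,-0.03,0,0.07],[-0.025,0.14,-0.05,0,0.07],[-0.025,0.14,-0.05,0,0.07],[-0.025,0.14,-0.05,0,0.07]]'; python3 - <<'E'
from h import *
im,d,P,T=grab('wrist'); save(im,'w3.png'); np.savez('w3',im=im,P=P)
E
```

```text
t: 9.25
tcp_pos: [0.4816, 0.1157, 0.2931]
tool_rot: [-3.138, -0.115, -0.004]
contact_force: [0.4, 0.9, 0.0]
gripper_width: 0.0473
gripper_force: 0.0
t: 9.88
tcp_pos: [0.4576, 0.2535, 0.2431]
tool_rot: [-3.139, -0.116, -0.002]
contact_force: [0.1, 0.1, -0.1]
gripper_width: 0.0701
gripper_force: 0.0
```

View pics/w3.png

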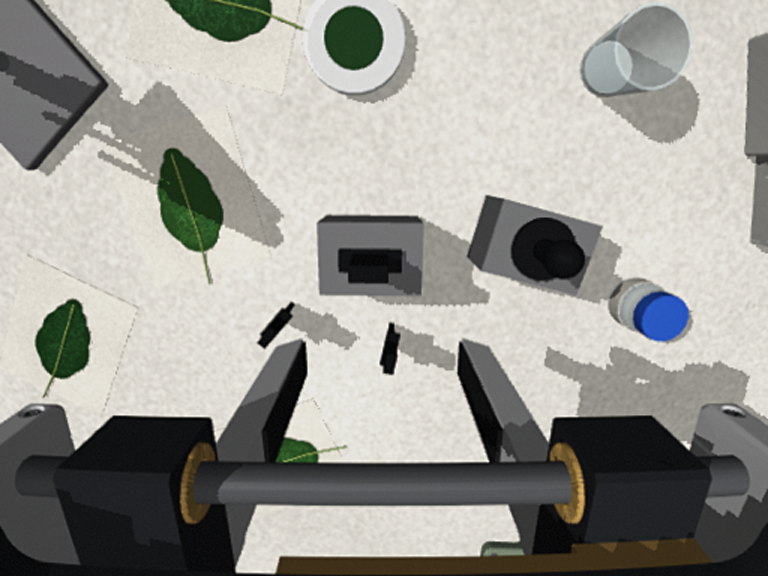

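The holder is in its stand at (370,263), with the two small look-alikes below at (277,325) and (390,348).

```bash
python3 - <<'E' | sed -n '/--/,$p'
import m
from h import *
z=np.load('w3.npz'); m.P=z['P']; m.im=z['im'].astype(int); print('--')
m.rep('stand',m.reg(310,430,205,305,.058,.069))
m.rep('collar',m.reg(330,410,240,290,.0695,.08))
m.rep('grip',m.reg(330,410,240,290,.105,.16))
print(robot.get_obs()['tcp_pos'],robot.get_obs()['tool_rot'])
E
```

```text
--
stand 2578 mean [0.4708 0.2635 0.0653] med z 0.0654 rect [468.1 263.4] [64.4 90.4] 3.8
collar 356 mean [0.4707 0.2621 0.0717] med z 0.0714 rect [468.  263.6] [19.8 53.6] 3.6
grip 401 mean [0.4691 0.2634 0.1182] med z 0.1192 rect [468.1 263.4] [14.3 29. ] 4.3
[0.45793857 0.25304023 0.24351751] [-3.13897143 -0.11440701 -0.00323517]
```

```bash
python3 -m inch '[[0.009,0.011,-0.05,0,0.07],[0.009,0.011,-0.1,0,0.07],[0.009,0.011,-0.15,0,0.07],[0.009,0.011,-0.163,0,0.07],[0.009,0.011,-0.163,0,0.0],[0.009,0.011,-0.163,0,0.0],[0.009,0.011,-0.163,0,0.0],[0.009,0.011,-0.163,0,0.0]]';python3 -m inch '[[0,0,0,0,0],[0,0,0,0,0]]'
```

```text
t: 10.92
tcp_pos: [0.4669, 0.2649, 0.0809]
tool_rot: [-3.139, -0.116, -0.004]
contact_force: [1.0, 0.8, -0.6]
gripper_width: 0.0337
gripper_force: 0.0
t: 11.18
tcp_pos: [0.4667, 0.2648, 0.0806]
tool_rot: [-3.139, -0.116, -0.002]
contact_force: [-1.2, -0.4, 6.3]
gripper_width: 0.0299
gripper_force: 30.0
```

```bash
python3 -m inch '[[0,0,0.05,0,0],[0,0,0.1,0,0],[0,0,0.15,0,0],[0,0,0.2,0,0],[0.005,-0.03,0.2,0,0],[0.015,-0.08,0.2,4,0],[0.025,-0.13,0.2,8.8,0],[0.035,-0.18,0.2,8.8,0]]';python3 -m inch '[[0.01,-0.05,0,0,0],[0.02,-0.1,0,0,0],[0.03,-0.15,0,0,0],[0.04,-0.2,0,0,0],[0.0455,-0.24,0,0,0],[0.0495,-0.269,0,0,0],[0.0495,-0.269,0,0,0],[0.0495,-0.269,0,0,0]]'; python3 - <<'E'
from h import *
print(robot.get_obs()['tcp_pos'])
im,d,P,T=grab('wrist'); save(im,'w4.png'); np.savez('w4',im=im,P=P)
im,d,P,T=grab('side'); save(im[120:230,180:320],'s4.png',5); np.savez('s4',im=im,P=P)
E
```

```text
t: 12.18
tcp_pos: [0.5006, 0.0832, 0.2787]
tool_rot: [-3.121, -0.358, 0.002]
contact_force: [0.3, -0.1, -0.6]
gripper_width: 0.03
gripper_force: 30.0
t: 13.18
tcp_pos: [0.5501, -0.1837, 0.2788]
tool_rot: [-3.12, -0.357, 0.002]
contact_force: [-0.6, 0.2, -1.1]
gripper_width: 0.0295
gripper_force: 30.0
[ 0.55010091 -0.18366089  0.27880075]
```

View pics/w4.png

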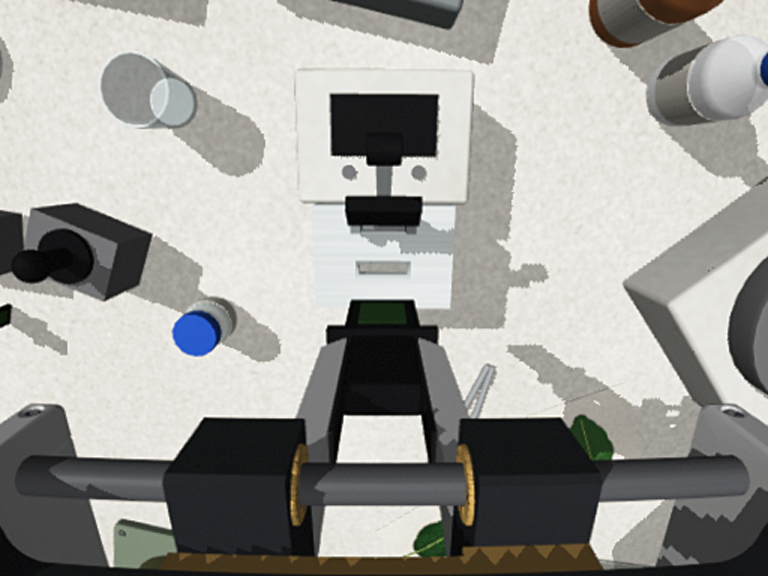

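View pics/s4.png

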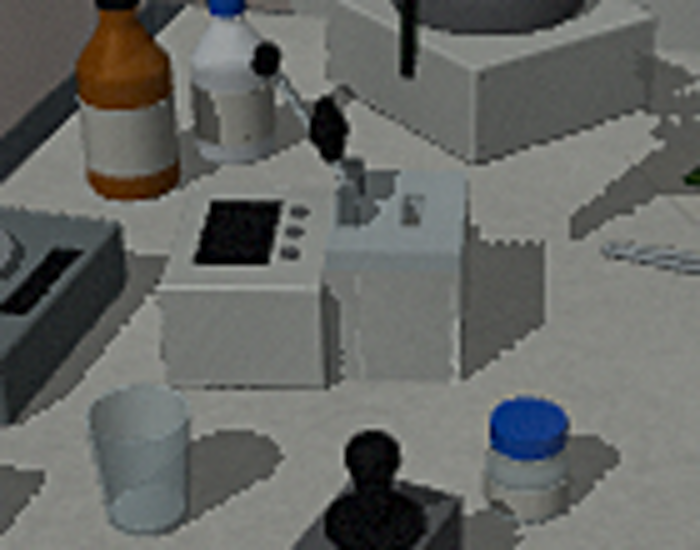

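Wrist: the holder is gripped straight, with the blade tip at (383,303) and the slot at (384,268). Side: the lever is leaning back and the slot is open. I'll measure both in the same wrist frame.

```bash
python3 - <<'E' | sed -n '/--/,$p'
import m
from h import *
z=np.load('w4.npz'); m.P=z['P']; m.im=z['im'].astype(int); print('--')
m.rep('top',m.reg(305,462,200,312,.094,.106))
c,s=np.cos(np.radians(13)),np.sin(np.radians(13))
def loc(q): 
    a=q-np.array([.551,-.184,0]); return np.c_[a[:,0]*c+a[:,1]*s,-a[:,0]*s+a[:,1]*c,a[:,2]]
q=loc(m.P[m.reg(305,462,200,312,.094,.106)]); print('top local x,y ranges',np.percentile(q,[.3,99.7],0).round(4))
q=loc(m.P[m.reg(340,430,295,345,.17,.26)])
for lo in np.arange(.17,.26,.01):
    w=q[(q[:,2]>lo)&(q[:,2]<lo+.01)]
    if len(w)>5: print(round(lo,2),len(w),'x med/max',np.median(w[:,0]).round(4),w[:,0].max().round(4),'y',w[:,1].min().round(4),w[:,1].max().round(4))
b=q[(q[:,2]>.2)&(q[:,2]<.235)]; print('yaw slope',np.polyfit(b[:,1],b[:,0],1),'tilt',np.polyfit(b[:,2],b[:,0],1))
# slot by P gap: rows
g=m.im.sum(-1)
np.set_printoptions(linewidth=200)
print((g[170:188,234:278:4]//10)); 
for u,v in((256,172),(256,186)): print(u,v,loc(m.P[v,u][None]).round(4))
E
```

```text
--
top 4974 mean [ 0.5601 -0.1831  0.0993] med z 0.0994 rect [ 561.4 -183.1] [ 88.8 120.8] 12.8
top local x,y ranges [[-0.0335 -0.0611  0.0947]
 [ 0.0547  0.0586  0.1015]]
0.2 85 x med/max 0.0057 0.0062 y -0.0208 0.0182
0.21 135 x med/max 0.0059 0.0066 y -0.0204 0.0189
0.22 178 x med/max 0.0058 0.0064 y -0.0205 0.0189
0.23 185 x med/max 0.0056 0.0062 y -0.0206 0.0187
0.24 195 x med/max 0.0054 0.0061 y -0.0209 0.0188
yaw slope [0.00251636 0.00572807] tilt [-0.00593553  0.00703548]
[[67 67 67 67 67 67 67 67 68 68 69]
 [68 68 68 68 68 68 68 68 68 68 68]
 [69 69 69 70 70 70 70 70 70 70 69]
 [68 63 64 64 64 64 64 64 64 67 69]
 [68 47 50 49 50 50 50 50 51 54 68]
 [68 42 45 43 44 45 45 44 45 45 69]
 [67 40 46 45 46 46 46 46 46 47 69]
 [69 37 47 45 48 47 46 46 47 48 70]
 [69 49 48 45 49 47 46 45 47 48 71]
 [69 57 50 46 48 47 47 45 46 46 71]
 [69 59 46 44 45 45 46 47 45 46 70]
 [69 60 32 38 40 40 40 41 41 41 70]
 [68 61 38 42 42 42 42 42 42 43 70]
 [68 64 59 59 59 59 59 58 58 58 69]
 [69 65 66 65 66 65 65 65 65 64 69]
 [68 66 66 67 67 66 66 66 66 65 69]
 [68 67 68 68 68 68 68 68 68 68 69]
 [67 68 68 68 67 68 68 68 68 68 68]]
256 172 [[ 0.0099 -0.0025  0.0985]]
256 186 [[-0.0085 -0.0026  0.0996]]
```

```bash
python3 -m inch '[[-0.0005,0,-0.05,0,0],[-0.0005,0,-0.09,0,0],[-0.0005,0,-0.1,0,0],[-0.0005,0,-0.105,0,0],[-0.0005,0,-0.11,0,0],[-0.0005,0,-0.11,0,0]]'; python3 - <<'E'
from h import *
im,d,P,T=grab('side'); save(im[90:230,200:340],'s5.png',4)
im,d,P,T=grab('wrist'); save(im[130:290,180:330],'w5.png',4); np.savez('w5',im=im,P=P)
E
```

```text
t: 14.02
tcp_pos: [0.5513, -0.1845, 0.1744]
tool_rot: [3.12, 0.357, 0.005]
contact_force: [-4.3, 2.2, 9.2]
gripper_width: 0.0298
gripper_force: 30.0
```

View pics/s5.png

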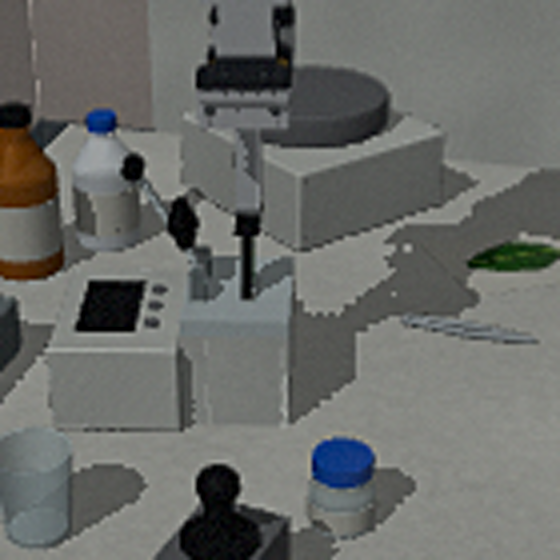

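View pics/w5.png

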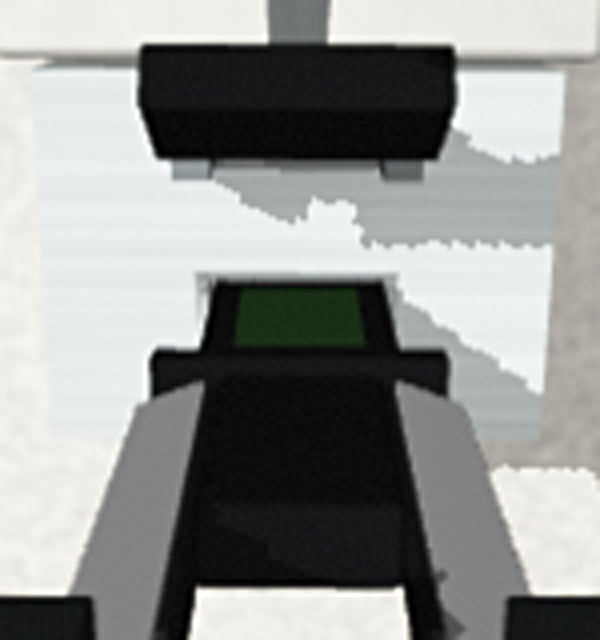

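Wrist crop: the blade tip at (210–390, 283) lies inside the bevelled rim at (197–398, 272), slightly too far back and to the right. Contact forces agree, so I'll lift, shift and retry.

```bash
python3 -m inch '[[0,0,0.01,0,0],[-0.0016,0.0006,0.01,0,0],[-0.0016,0.0006,0.01,0,0],[-0.0016,0.0006,0.005,0,0],[-0.0016,0.0006,0.0,0,0],[-0.0016,0.0006,-0.002,0,0],[-0.0016,0.0006,-0.002,0,0]]'
```

```text
t: 15.0
tcp_pos: [0.5481, -0.1838, 0.167]
tool_rot: [-3.121, -0.356, 0.001]
contact_force: [0.9, 0.5, -1.4]
gripper_width: 0.0297
gripper_force: 30.0
```

```bash
python3 -m inch '[[0,0,-0.004,0,0],[0,0,-0.008,0,0],[0,0,-0.012,0,0],[0,0,-0.016,0,0],[0,0,-0.02,0,0],[0,0,-0.02,0,0]]'
```

```text
t: 15.75
tcp_pos: [0.5483, -0.1838, 0.1472]
tool_rot: [-3.121, -0.356, 0.001]
contact_force: [-0.3, -0.8, -1.5]
gripper_width: 0.0299
gripper_force: 30.0
```

```bash
python3 -m inch '[[0,0,-0.004,0,0],[0,0,-0.008,0,0],[0,0,-0.012,0,0],[0,0,-0.016,0,0],[0,0,-0.02,0,0],[0,0,-0.0225,0,0],[0,0,-0.0225,0,0],[0,0,-0.0225,0,0]]'; python3 - <<'E'
from h import *
im,d,P,T=grab('wrist'); save(im,'w6.png'); np.savez('w6',im=im,P=P)
im,d,P,T=grab('side'); save(im[90:230,200:340],'s6.png',4); np.savez('s6',im=im,P=P)
E
```

```text
t: 16.75
tcp_pos: [0.5485, -0.1839, 0.1251]
tool_rot: [-3.121, -0.356, -0.0]
contact_force: [1.2, 0.7, -1.3]
gripper_width: 0.03
gripper_force: 30.0
```

View pics/s6.png

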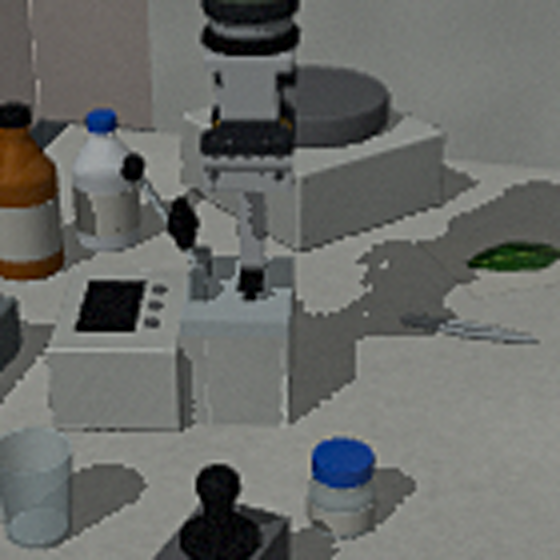

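The side view shows the blade in the slot, the collar at (250,280) just above the top, and the lever back. One quick height check, then I hand in.

```bash
python3 - <<'E' | sed -n '/--/,$p'
import m
from h import *
z=np.load('w6.npz'); P=z['P']; print('--')
c,s=np.cos(np.radians(13)),np.sin(np.radians(13)); a=P-np.array([.5495,-.1838,.1]); x=a[...,0]*c+a[...,1]*s; y=-a[...,0]*s+a[...,1]*c
k=(abs(abs(y)-.023)<.002)&(abs(x)<.016)&(a[...,2]>.005)&(a[...,2]<.03); q=a[...,2][k]; print(k.sum(),np.percentile(q,[5,50,95]).round(4))
k=(abs(y)<.012)&(x>.002)&(x<.014)&(a[...,2]>.003)&(a[...,2]<.03); print(k.sum(),np.percentile(a[...,2][k],[5,25,50,75,95]).round(4), x[k].max())
k=(abs(y)<.03)&(x>.06)&(x<.12)&(a[...,2]>.06); print('lever top z',a[...,2][k].max() if k.any() else None)
E
```

```text
--
137 [0.0122 0.0158 0.0266]
489 [0.0132 0.0156 0.0178 0.0243 0.029 ] 0.010776731304937037
lever top z 0.11790375371313366
```

Collar top is about 16 mm above the reader, so its underside is about 10 mm up. Handing in.

```bash
python3 -c "
from plant import robot
print(robot.finish_job())"
```

```text
the job is handed in; nothing more can be done
None
```

The job is handed in, with no verdict shown: the lever is back at its stop and the flat-gripped holder is held upright in the slot, its collar about 10 mm above the reader's top; I did not re-measure the round holder and loose items at the end.

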